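# Square a power supply up to the mounting plate's flange

### The arm

A 6-joint arm with a two-finger parallel gripper is mounted at the origin on the work surface. World frame = base frame: x ahead of the robot, y to its left, z up, the work surface at z = 0. Lengths are in mm, angles in rad, forces in N, time in s.
With the tool pointing down it reaches from about 250 to 775 mm from the base axis. Payload 4 kg.
Tool frame: the origin (TCP) lies at the very end of the fingers, on their centre line; the grasp point (between the pads) lies 19 mm behind it (env.grip_point_offset is the distance from the TCP to the grasp point, in mm); z points along the fingers, y is the line along which they close (so a half turn about z gives the same grasp; the last joint's range is limited). The gripper opens to 85 mm and grips with 20 to 120 N. Pads are 22 mm wide; open, the fingers measure 114 mm over their backs; the gripper's body (76 mm by 85 mm) begins 54 mm behind the grasp point. The pads swing forward as they close: fully open they stand 13 mm farther back than shut.
Start: joints at [-1.347, 0.087, 1.371, -0, 1.684, -0.103], TCP at [176.556, -520.912, 192.341] pointing down, gripper open.
Joint ranges: [-3.1, 3.1], [-0.76, 2.03], [0.27, 2.55], [-1.08, 4.22], [0.17, 2.65], [-2.57, 2.57]. Speed limits (rad/s): [2.79, 2.79, 3.14, 3.14, 3.14, 3.14].

### API

Orientations are given as [roll, pitch, yaw] about the fixed x, y, z axes, in that order (R = Rz(yaw) Ry(pitch) Rx(roll)).
In Python, from rig import status, camera, camera_model, job_done, env gives the robot as it stands.
- The arm moves only by the tool drive_tool, never from a script. Its argument "commands" is a list that holds one entry, the list of rows, each a list of 7 numbers: the shift along the tool's x, y, z in cm, then the turn, a rotation vector about the tool's x, y, z in degrees, then the closure, from -1 (fully open) to 1 (shut), so that 0 is half open. A call has 1 to 8 rows; each row shifts and turns the commanded pose from where the row before left it, along the tool's axes as they then stand; what a row does not reach is not made up. A row lasts 1/10 s, in which the tool goes at most 50 mm and 8.59 degrees, less where a joint would pass 70% of its speed; a pose out of reach is approached as far as the arm can. A call with a gripper value outside its range is refused whole. The fingers move at their own pace and stop on an object; "grip_force" is the grip in N (left out, the last holds). Time passes only in rows, so rows that do not move let the fingers close. It gives the time, the measured TCP pose, the force, the opening and the grip force at its end, in the units of the state.
- status.state(): the state, without advancing time (a new reading comes with each control period).
- camera(name): name is "scene" or "side" or "wrist"; returns (picture, depth): 420x560x3 uint8, red, green, blue; 420x560 float32, mm along the optical axis (not along the pixel's ray), 0 where there is no reading.
- camera_model(name): a dict with "intrinsics" (3x3 intrinsics, pixels), "pose" (4x4, takes a point from camera to world coordinates). Camera axes: x right, y up, looking along -z (the intrinsics and any distortion apply to the point x, -y, -z); pixel columns grow to the right and rows downward; lengths in mm; the calibration is good to about 2 mm. A picture is of the moment at which its call begins: read the wrist's pose just before it. camera_model takes no time and is no camera call; for the wrist camera it gives the pose at the moment of the call.
- job_done(): hands the job in; it is judged then, once.
The state is a dict: "time_s": time; "qpos": joint angles; "dq": joint speeds; "effort": joint torques, N m; "position": TCP position; "tcp_rot": TCP orientation; "ft_force": force on the tool from outside, world axes, zero at the start; "ft_torque": the same for the moment, N m; "finger_gap": finger opening in mm; "gripper_force": force on a finger pad.
Only numpy, scipy, OpenCV 4.12 (cv2) and the standard library are available. Lean on these libraries where they do the work, as an engineer would, in place of code of your own. Each camera call takes 0.05 s, during which the arm holds its last target. There are 200 camera calls.

### The job

The heavy power supply stands askew on the steel mounting plate: push it round with the fingertips, now at one corner, now at another as it needs, until its far long side lies flush against the upright flange and its row of terminals faces the modules on the wiring rail, with about 60 mm left between them for the wires; then draw the hand away. It must slide on the plate: do not grip, lift or tip it, and leave the other things on the plate and desk where they are.

Things in the scene. Friction and masses are not known exactly. Their poses are not given: they have to be found in the camera images.
- psu: heavy enclosed metal power supply with a perforated cover: 99 mm wide (its x), 199 mm long (y), 50 mm high (z), 0.7 to 1 kg, too broad to grip. Origin at the centre of its underside. The last 20 mm at its +y end is a low ledge, 24 mm high (32 with the barriers), carrying the row of screw terminals. Its +x long side goes against the flange. Its axes are parallel to flange_face's when the job is done.
- corner_terminal (a point): bottom corner of the power supply between its +x long side and its terminal end: (49.5, 99.5, 0) mm in psu. At the start the unit is turned 50 to 92 degrees anticlockwise, seen from above, from its final direction (terminals towards the robot).
- corner_blind (a point): bottom corner of the power supply between its +x long side and its plain end: (49.5, -99.5, 0) mm in psu. The unit slides when pushed low (about 3 to 8 N); pushed near the end of a long side it swings round, the other end moving back a little.
- flange_face (a point): mid-length point on the inner face of the plate's upright flange, level with the top of the sheet (3 mm above the desk). The flange is the folded-up far edge of the mounting plate, 40 mm high, 4 mm thick, 480 mm long. Axes: x through the flange, away from the robot's side; y along it to the left; z up.
- plate: fixed galvanised steel mounting plate, sheet 300 mm (x) by 480 mm (y), 3 mm thick, axes as flange_face; origin at the centre of its underside, on the desk. Along its left edge is the fixed wiring rail; the modules on it (controller, expansion) reach from y = 140 to 230 mm and x = 1 to 111 mm, 64 mm high. Screw heads 3 mm high, 12 mm across, lie 13 mm from the side edges at the four corners.
- contactor: dark grey contactor, a stepped block 45 x 58 x 67 mm (x, y, z), standing on the mounting plate near its front right corner; origin at the centre of its underside. Bystander.
- spare_controller: loose grey controller module 72 x 90 x 55 mm (x, y, z) with a small screen, on the desk to the right of the plate; origin at the centre of its underside. Bystander.
- spare_expansion: loose grey expansion module 36 x 90 x 55 mm, without screen, on the desk to the right of the plate; origin at the centre of its underside. Bystander.
- carton_a: small cardboard carton 105 x 85 x 68 mm, far right; origin at the centre of its underside. Bystander.
- carton_b: the like carton, far left, beyond the rail; origin at the centre of its underside. Bystander.
- screwdriver: screwdriver 190 mm long lying along its x axis on the desk, left of the plate; origin under its middle. Bystander.
Things that resemble listed ones, but are neither listed nor needed, are in the scene too. Leave any red look-alike of the psu alone.

How it is judged:
By the outcome, as a careful person would: the job done as asked, in the order asked, and still so for the second after the job is handed in, with the robot touching nothing.
It also fails if it takes over 64 s, if anything falls off the work surface, if the arm or the gripper's body presses on something with over 40 N, if the wrist force passes 120 N, or if a joint passes its speed limit or range.

## Working session

There is one attempt and no reset: what is moved stays moved. The work goes in short steps, Python scripts to look and compute and a tool call to move; the robot and the scene stay as the last step left them, time stands still between calls to the robot, and variables do not carry over. Pictures are saved under pics/ and viewed, at most 10 in all, crops included, and the job is handed in when it is done.

Besides the shell and the picture viewer there is one more tool, called after ">>>" as name([rows], argument=value, ...), one row to a line, values as JSON. drive_tool: Moves the arm, as the interface text tells. Its arguments: {"type":"object","properties":{"commands":{"type":"array","items":{"type":"array","items":{"type":"array","items":{"type":"number"}}}},"grip_force":{"type":"number"}},"required":["commands"]}

```bash
ls; mkdir -p pics
python3 - <<'E'
from rig import status,camera,camera_model,env
import cv2,numpy as np
for n in("scene","side"):
    p,d=camera(n);cv2.imwrite(f"pics/{n}0.png",p[:,:,::-1]);np.save(f"pics/{n}0.npy",d)
    m=camera_model(n);print(n,m["intrinsics"].round(1).tolist() if hasattr(m["intrinsics"],'round') else m["intrinsics"],np.array(m["pose"]).round(3).tolist(),m.keys())
s=status.state();print(s["time_s"],s["position"],s["tcp_rot"],s["ft_force"])
E
```

```text
pics
scene [[395.8, 0.0, 281.7], [0.0, 395.8, 198.3], [0.0, 0.0, 1.0]] [[0.691, -0.6, 0.403, 947.101], [0.723, 0.582, -0.373, -429.036], [-0.011, 0.549, 0.836, 1003.178], [0.0, 0.0, 0.0, 1.0]] dict_keys(['intrinsics', 'pose'])
side [[421.5, 0.0, 280.1], [0.0, 421.5, 203.7], [0.0, 0.0, 1.0]] [[-0.997, 0.054, -0.062, 426.232], [-0.082, -0.705, 0.704, 770.862], [-0.005, 0.707, 0.707, 803.515], [0.0, 0.0, 0.0, 1.0]] dict_keys(['intrinsics', 'pose'])
0.1 [ 176.43476754 -520.36136702  191.21030308] [-3.13953214e+00 -2.16956951e-04  3.26772139e-01] [-0.24170688 -0.0373135  -0.36189176]
```

View pics/scene0.png

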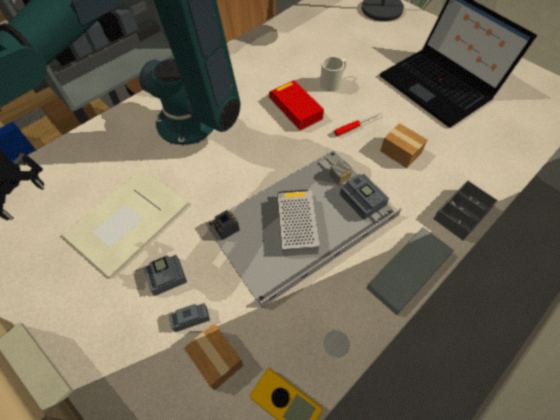

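View pics/side0.png

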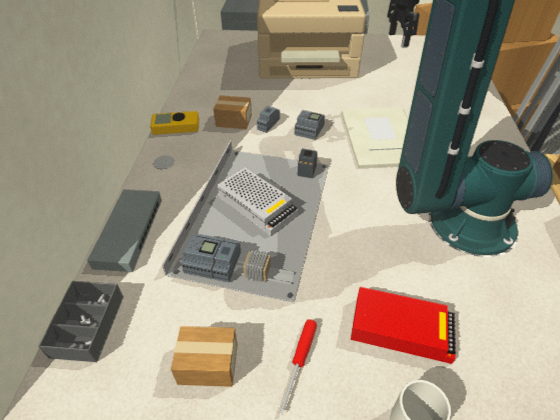

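Scene view: the PSU is at about (298,222), with its yellow terminal end at (293,195) towards the robot. The flange runs from (262,298) to (400,210), the modules are at (365,195), the contactor is at (225,222), and the red look-alike is at (297,104). The side view agrees: PSU at (257,197), terminals at (285,215). Next I'll turn the depth readings into world points.

```bash
cat > h.py <<'E'
import numpy as np,cv2
from rig import camera,camera_model,status
def pts(n,d=None,pic=None):
    m=camera_model(n)
    if d is None: pic,d=camera(n)
    K=np.array(m["intrinsics"]);T=np.array(m["pose"])
    v,u=np.mgrid[:420,:560]
    P=np.stack([(u-K[0,2])/K[0,0]*d,-(v-K[1,2])/K[1,1]*d,-d],-1)@T[:3,:3].T+T[:3,3]
    P[d<=0]=np.nan
    return pic,P
def rect(Q):
    c,s,a=cv2.minAreaRect(Q[:,:2].astype(np.float32)); return np.round(c,1),np.round(s,1),round(a,2),cv2.boxPoints((c,s,a)).round(1).tolist()
def blob(mask,seed=None):
    k,l,st,c=cv2.connectedComponentsWithStats(mask.astype(np.uint8))
    return l,st,c
E
python3 - <<'E'
from h import *
for n in("scene","side"):
    _,P=pts(n,np.load(f"pics/{n}0.npy"))
    z=P[...,2]
    print(n,"desk z",np.nanmedian(z[(P[...,0]>250)&(P[...,0]<650)&(abs(P[...,1])<200)&(z<15)]))
    for lo,hi,name in((46,60,'psu-level'),(60,72,'high'),(33,46,'flange-level'),(20,33,'ledge')):
        M=(z>lo)&(z<hi)&(P[...,0]>250)&(P[...,0]<800)&(abs(P[...,1])<420)
        l,st,c=blob(M)
        for i in range(1,len(st)):
            if st[i,4]>40:
                Q=P[l==i];print(name,st[i].tolist(),np.median(Q[:,2]).round(1),*rect(Q))
E
```

```text
scene desk z 1.8991578096803323
psu-level [290, 97, 34, 25, 437] 50.5 [282.8 304.1] [104.3  74.6] 82.33 [[238.89999389648438, 257.3999938964844], [312.79998779296875, 247.39999389648438], [326.70001220703125, 350.79998779296875], [252.8000030517578, 360.70001220703125]]
psu-level [382, 139, 36, 21, 113] 52.8 [611.  380.4] [111.1  37.8] 22.83 [[552.5, 376.29998779296875], [567.2000122070312, 341.3999938964844], [669.5999755859375, 384.5], [654.9000244140625, 419.3999938964844]]
psu-level [330, 160, 22, 18, 235] 52.7 [532.9 198.5] [53.7 52.5] 79.56 [[502.20001220703125, 176.89999389648438], [553.7999877929688, 167.3000030517578], [563.5999755859375, 220.1999969482422], [511.8999938964844, 229.6999969482422]]
psu-level [341, 174, 48, 40, 436] 49.7 [639.9 180.8] [ 92.1 111.1] 80.42 [[577.4000244140625, 144.60000610351562], [687.0, 126.0999984741211], [702.2999877929688, 217.0], [592.7999877929688, 235.5]]
psu-level [278, 191, 41, 59, 2022] 53.0 [566.2 -20.4] [ 99.2 182.8] 50.42 [[464.20001220703125, -0.4000000059604645], [605.0, -116.9000015258789], [668.2999877929688, -40.40000152587890
[... 12270 characters left out ...]
8], [697.5999755859375, 220.3000030517578], [663.9000244140625, 280.5]]
ledge [244, 261, 27, 19, 99] 26.1 [521.6 216.4] [64.8 32.1] 30.66 [[485.6000061035156, 213.6999969482422], [502.0, 186.10000610351562], [557.7000122070312, 219.10000610351562], [541.2999877929688, 246.6999969482422]]
ledge [293, 319, 24, 45, 485] 24.8 [414.1 369.9] [95.6 22.9] 74.87 [[390.6000061035156, 326.79998779296875], [412.70001220703125, 320.79998779296875], [437.6000061035156, 413.0], [415.5, 419.0]]
ledge [352, 332, 38, 12, 127] 26.6 [286.3 356.8] [ 2.9 72.9] 79.39 [[250.1999969482422, 362.1000061035156], [321.8999938964844, 348.70001220703125], [322.3999938964844, 351.5], [250.6999969482422, 364.8999938964844]]
```

>>> drive_tool([
  [[0,0,0,0,0,6.9,1],[0,0,0,0,0,6.9,1],[0,0,0,0,0,6.9,1],[0,0,0,0,0,6.9,1],[1,-4,0,0,0,0,1],[1,-4,0,0,0,0,1],[1,-4,0,0,0,0,1],[1,-4,0,0,0,0,1]],
])

```text
time_s: 0.9
position: [240.9, -367.3, 191.6]
tcp_rot: [-3.141, 0.0, -0.156]
ft_force: [1.1, 0.1, 0.4]
finger_gap: 0.1
gripper_force: 0.0
```

>>> drive_tool([
  [[1,-4,0,0,0,0,1],[1,-4,0,0,0,0,1],[1,-4,0,0,0,0,1],[1,-4,0,0,0,0,1],[1,-4,0,0,0,0,1],[1,-4,0,0,0,0,1],[1,-4,0,0,0,0,1],[1,-4,0,0,0,0,1]],
])

```text
time_s: 1.7
position: [369.2, -63.5, 192.0]
tcp_rot: [3.141, -0.0, -0.155]
ft_force: [-0.6, -1.5, -0.1]
finger_gap: 0.4
gripper_force: 0.0
```

```bash
cat >> h.py <<'E'
A=np.deg2rad(-8.9); EX=np.array([np.cos(A),np.sin(A)]); EY=np.array([-np.sin(A),np.cos(A)]); F=np.array([702,-13.])
def pf(p): d=np.asarray(p)[...,:2]-F; return np.stack([d@EX,d@EY],-1)
def tcp():
    s=status.state();print("t",round(s["time_s"],2),"tcp plate",pf(s["position"]).round(1),"z",s["position"][2].round(1),"rpy deg",np.rad2deg(s["tcp_rot"]).round(1),"F",s["ft_force"].round(1),"gap",s["finger_gap"])
def psu():
    """psu centre and yaw in plate frame from both cameras (top cover z 46..60)"""
    for n in("scene","side"):
        pic,P=pts(n); Q0=pf(P); z=P[...,2]
        M=(z>47)&(z<58)&(Q0[...,0]>-260)&(Q0[...,0]<10)&(Q0[...,1]>-200)&(Q0[...,1]<125)
        l,st,c=blob(M); i=1+np.argmax(st[1:,4]); 
        r=cv2.minAreaRect(Q0[l==i].astype(np.float32)); b=cv2.boxPoints(r)
        e=max((b[1]-b[0],b[2]-b[1]),key=np.linalg.norm); 
        if e[1]<0:e=-e
        u=e/np.linalg.norm(e); yaw=np.rad2deg(np.arctan2(-u[0],u[1]))
        c=np.array(r[0])+10*u; x=np.array([u[1],-u[0]])
        print(n,"size",np.round(sorted(r[1]),1),"n",st[i,4],"c",c.round(1),"yaw",yaw.round(1),"termcorner",(c+49.5*x+99.5*u).round(1),"blind",(c+49.5*x-99.5*u).round(1),"nearterm",(c-49.5*x+99.5*u).round(1),"nearblind",(c-49.5*x-99.5*u).round(1))
        cv2.imwrite(f"pics/{n}_last.png",pic[:,:,::-1])
E
python3 -c "
from h import *
tcp();psu()"
```

```text
t 1.7 tcp plate [-320.9 -101.3] z 192.0 rpy deg [180.   -0.   -8.9] F [-0.6 -1.5 -0.1] gap 0.3685727050497327
scene size [ 99.3 180.6] n 2006 c [-141.3  -23.8] yaw 59.7 termcorner [-202.2   69.1] blind [-30.4 -31.2] nearterm [-252.1  -16.4] nearblind [ -80.3 -116.7]
side size [103.2 182.4] n 1916 c [-144.6  -21.4] yaw 59.5 termcorner [-205.3   71.7] blind [-33.8 -29.2] nearterm [-255.5  -13.6] nearblind [ -84.  -114.6]
```

>>> drive_tool([
  [[1.7,-4,0,0,0,0,1],[1.7,-4,0,0,0,0,1],[1.7,-4,0,0,0,0,1],[1.6,-3.6,2,0,0,0,1],[0,0,4,0,0,0,1],[0,0,4,0,0,0,1],[0,0,4,0,0,0,1],[0,0,4,0,0,0,1]],
])

```text
time_s: 2.6
position: [459.1, 77.6, 10.4]
tcp_rot: [3.141, 0.0, -0.155]
ft_force: [1.7, 0.2, -1.3]
finger_gap: 0.1
gripper_force: 0.0
```

>>> drive_tool([
  [[0.86,-0.1,0,0,0,0,1],[0.6,0.5,0,0,0,0,1],[0.6,0.36,0,0,0,0,1],[0.6,0.36,0,0,0,0,1],[0.6,0.36,0,0,0,0,1],[0.6,0.36,0,0,0,0,1],[0.4,0.24,0,0,0,0,1],[0,0,0,0,0,0,1]],
])

```text
time_s: 3.4
position: [499.1, 51.6, 13.8]
tcp_rot: [-3.14, -0.001, -0.155]
ft_force: [-2.6, 2.0, 6.0]
finger_gap: 0.2
gripper_force: 3.0
```

```bash
python3 -c "
from h import *
tcp();psu()"
```

```text
t 3.4 tcp plate [-210.4   32.5] z 13.8 rpy deg [-179.9   -0.    -8.9] F [-2.6  2.   6. ] gap 0.22317771854173285
scene size [ 99.3 181.1] n 2003 c [-141.9  -23.2] yaw 59.3 termcorner [-202.3   70.1] blind [-31.1 -31.3] nearterm [-252.7  -15. ] nearblind [ -81.5 -116.5]
side size [100.7 182.4] n 1470 c [-145.3  -19.9] yaw 59.2 termcorner [-205.4   73.6] blind [-34.4 -28.3] nearterm [-256.1  -11.5] nearblind [ -85.1 -113.3]
```

```bash
python3 -c "
import cv2
a=cv2.imread('pics/scene_last.png')[150:270,220:380];b=cv2.imread('pics/side_last.png')[140:260,180:340]
cv2.imwrite('pics/c1.png',cv2.resize(cv2.hconcat([a,b]),(800,300),interpolation=cv2.INTER_CUBIC))"
```

```text
(no output)
```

View pics/c1.png

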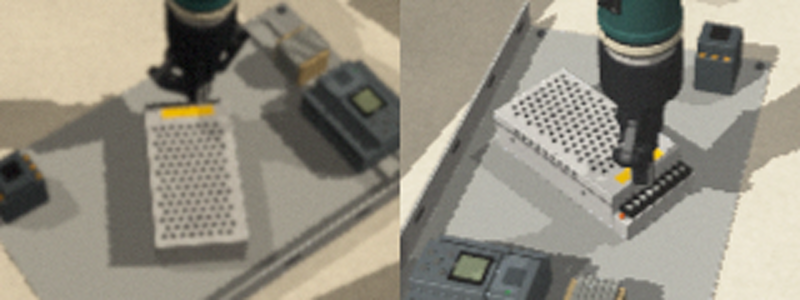

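Run:
```python
from h import *
s=status.state();p=np.array(s["position"])
for n in("scene","side"):
    m=camera_model(n);K=np.array(m["intrinsics"]);T=np.array(m["pose"])
    def pr(q):
        c=T[:3,:3].T@(q-T[:3,3]);return np.array([K[0,2]+K[0,0]*c[0]/-c[2],K[1,2]-K[1,1]*c[1]/-c[2]]).round(1)
    print(n,pr(p),pr(p+[0,0,20]))
    pic,P=pts(n)
    Q=pf(P)
    if n=="side":
        u,v=pr(p).astype(int)
        print("crop px",(u-180)*5/2*1.0,(v-140)*2.5)
        for dv in range(-12,17,3):
            print(v+dv,[tuple(np.r_[Q[v+dv,u+du],P[v+dv,u+du,2]].round(0).astype(int).tolist()) for du in(-6,0,6,12)])
print(s["ft_force"],np.array(s["effort"]).round(1))
```

```text
scene [297.9 196.5] [298.1 192.7]
side [276.5 222.3] [276.4 216.9]
crop px 240.0 205.0
210 [(-193, 29, 51), (-213, 47, 74), (-219, 8, 36), (-233, 2, 33)]
213 [(-197, 41, 53), (-213, 45, 61), (-220, 14, 32), (-235, 11, 32)]
216 [(-198, 48, 50), (-209, 32, 36), (-224, 31, 39), (-236, 15, 25)]
219 [(-197, 46, 37), (-212, 42, 36), (-225, 34, 31), (-237, 17, 17)]
222 [(-199, 53, 34), (-213, 49, 33), (-226, 38, 24), (-237, 18, 6)]
225 [(-201, 59, 30), (-214, 51, 25), (-225, 35, 10), (-239, 27, 4)]
228 [(-202, 65, 26), (-214, 54, 16), (-227, 40, 5), (-241, 35, 3)]
231 [(-203, 70, 21), (-215, 55, 6), (-229, 49, 3), (-243, 46, 4)]
234 [(-203, 70, 9), (-216, 62, 3), (-232, 62, 8), (-246, 56, 5)]
237 [(-204, 74, 2), (-219, 71, 3), (-234, 72, 7), (-248, 64, 3)]
[-2.44106722  0.87965465  5.43548699] [ -0.6 -29.4 -26.7  -0.2  -0.6  -0. ]
```

>>> drive_tool([
  [[-0.9,-0.5,0,0,0,0,1],[-1.7,-1,0,0,0,0,1],[-1.7,-1,0,0,0,0,1],[-0.9,-0.5,0,0,0,0,1],[0,0,0,0,0,0,1]],
])

```text
time_s: 4.1
position: [450.1, 90.1, 12.0]
tcp_rot: [3.141, 0.001, -0.153]
ft_force: [0.6, -0.6, 0.3]
finger_gap: -0.0
gripper_force: 0.0
```

Run:
```python
from h import *
tcp();psu()
s=status.state();p=np.array(s["position"])
for n in("scene","side"):
    m=camera_model(n);K=np.array(m["intrinsics"]);T=np.array(m["pose"])
    c=T[:3,:3].T@(p-T[:3,3]);uv=np.array([K[0,2]+K[0,0]*c[0]/-c[2],K[1,2]-K[1,1]*c[1]/-c[2]])
    print(n,uv)
    a=cv2.imread(f'pics/{n}_last.png');u,v=uv.astype(int)
    cv2.circle(a,(u,v),0,(0,0,255),-1)
    cv2.imwrite(f'pics/t_{n}.png',cv2.resize(a[v-50:v+30,u-40:u+40],(400,400),interpolation=cv2.INTER_NEAREST))
cv2.imwrite('pics/t1.png',cv2.hconcat([cv2.imread('pics/t_scene.png'),cv2.imread('pics/t_side.png')]))
```

```text
t 4.1 tcp plate [-264.8   62.9] z 12.0 rpy deg [180.    0.   -8.8] F [ 0.6 -0.6  0.3] gap -0.044457678478094585
scene size [ 99.3 181.3] n 2009 c [-141.2  -23.5] yaw 59.4 termcorner [-201.6   69.8] blind [-30.3 -31.5] nearterm [-252.   -15.4] nearblind [ -80.7 -116.7]
side size [101.5 183.9] n 1886 c [-145.3  -20.2] yaw 59.7 termcorner [-206.2   72.8] blind [-34.4 -27.6] nearterm [-256.1  -12.7] nearblind [ -84.3 -113.1]
scene [295.66294371 180.46261769]
side [294.27455662 234.96283173]
```

View pics/t1.png

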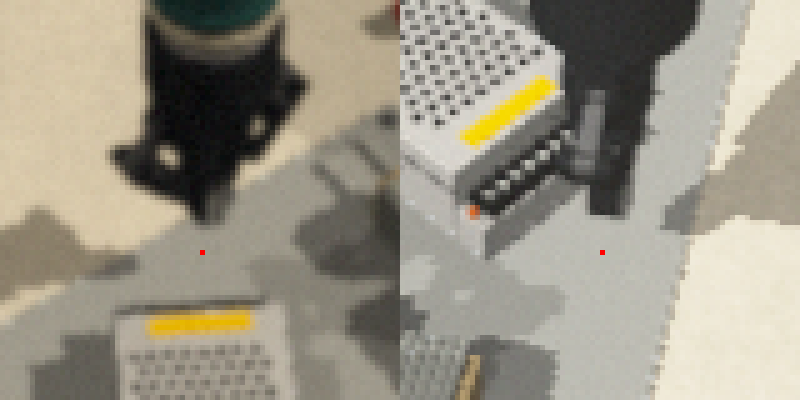

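The TCP's projection (red dot) falls well below the visible fingertip in both views, by roughly 25 mm of height. So the real tips end higher than reported, and they rode over the ledge instead of pushing it. I'll measure the tip height from depth.

Run:
```python
from h import *
from rig import env
print([a for a in dir(env) if a[0]!='_'],getattr(env,'grip_point_offset',None))
s=status.state();p=np.array(s["position"]);print(p)
for n in("scene","side"):
    pic,P=pts(n)
    M=(np.linalg.norm(P[...,:2]-p[:2],axis=-1)<22)&(P[...,2]>9)&(P[...,2]<90)&(pic.max(-1)<130)
    Q=P[M];z=Q[:,2];print(n,M.sum(),np.sort(z)[:8].round(1))
    for lo in range(20,80,10):
        q=Q[(z>=lo)&(z<lo+10)]
        if len(q):print(lo,len(q),(q.min(0)-p).round(1)[:2],(q.max(0)-p).round(1)[:2])
```

```text
['MotionError', 'grip_point_offset'] 18.700000000000003
[451.75098644  89.25749852  12.43660824]
scene 57 [51.  56.3 56.6 58.5 59.7 59.9 60.1 61.1]
50 6 [ 3.6 -8.2] [12.   1.7]
60 17 [ -3.8 -15.2] [13.7 12.2]
70 22 [  0.6 -15.3] [13.6 11. ]
side 51 [51.7 53.7 54.4 58.4 60.3 60.9 61.2 62.7]
50 4 [-8.6  4.9] [ 8.3 11.9]
60 22 [-10.8   6.5] [ 8.4 16.3]
70 22 [-10.6   6.5] [ 8.5 16. ]
```

>>> drive_tool([
  [[0,0,0.3,0,0,0,1],[0,0,0.3,0,0,0,1],[0,0,0.3,0,0,0,1],[0,0,0,0,0,0,1]],
])

```text
time_s: 4.7
position: [451.1, 89.0, 2.4]
tcp_rot: [3.141, 0.002, -0.155]
ft_force: [-0.9, 0.0, -0.8]
finger_gap: -0.0
gripper_force: 0.0
```

>>> drive_tool([
  [[0,0,0.2,0,0,0,1],[0,0,0,0,0,0,1]],
])

```text
time_s: 4.9
position: [451.4, 89.1, 1.0]
tcp_rot: [3.141, 0.0, -0.155]
ft_force: [-0.5, 0.2, -0.6]
finger_gap: -0.0
gripper_force: 0.0
```

>>> drive_tool([
  [[0,0,0.3,0,0,0,1],[0,0,0.3,0,0,0,1],[0,0,0,0,0,0,1]],
])

```text
time_s: 5.2
position: [451.1, 89.1, -5.3]
tcp_rot: [3.141, 0.001, -0.155]
ft_force: [-0.3, 0.0, 0.1]
finger_gap: 0.2
gripper_force: 0.0
```

>>> drive_tool([
  [[0,0,0.3,0,0,0,1],[0,0,0.3,0,0,0,1],[0,0,0,0,0,0,1]],
])

```text
time_s: 5.5
position: [451.1, 89.1, -11.3]
tcp_rot: [3.141, 0.001, -0.155]
ft_force: [-0.1, 0.2, -0.0]
finger_gap: 0.2
gripper_force: 0.0
```

Run:
```python
from h import *
tcp()
s=status.state();p=np.array(s["position"])
for n in("scene","side"):
    pic,P=pts(n)
    M=(np.linalg.norm(P[...,:2]-p[:2],axis=-1)<22)&(P[...,2]>9)&(P[...,2]<90)
    z=P[M][:,2];print(n,M.sum(),np.sort(z)[:12].round(1))
```

```text
t 5.5 tcp plate [-263.7   62. ] z -11.3 rpy deg [ 1.8e+02  1.0e-01 -8.9e+00] F [-0.1  0.2 -0. ] gap 0.17608727139708955
scene 101 [34.2 34.3 34.4 35.4 35.5 37.5 38.1 38.2 38.6 38.7 39.8 39.9]
side 69 [27.7 30.  30.9 34.4 34.4 35.1 35.4 37.2 37.4 37.5 38.  38.5]
```

Force stays at zero down to a reported z of -11, and depth puts the tips at about z = 27. The reported z is therefore about 38 mm low, while x and y agree. I'll lower another 12 mm and push with the tips at z ≈ 15.

>>> drive_tool([
  [[0,0,0.4,0,0,0,1],[0,0,0.4,0,0,0,1],[0,0,0.4,0,0,0,1],[0,0,0,0,0,0,1]],
])

```text
time_s: 6.0
position: [450.8, 89.1, -23.6]
tcp_rot: [3.141, 0.002, -0.155]
ft_force: [0.1, 0.4, 0.2]
finger_gap: 0.0
gripper_force: 0.0
```

Run:
```python
from h import *
tcp()
s=status.state();p=np.array(s["position"])
for n in("scene","side"):
    pic,P=pts(n)
    M=(np.linalg.norm(P[...,:2]-p[:2],axis=-1)<22)&(P[...,2]>8)&(P[...,2]<90)
    z=P[M][:,2];print(n,M.sum(),np.sort(z)[:12].round(1))
    M=(np.linalg.norm(P[...,:2]-p[:2],axis=-1)<90)&(P[...,2]>60)
    Q=P[M]
    for lo in range(60,180,15):
        q=Q[(Q[:,2]>=lo)&(Q[:,2]<lo+15)]
        if len(q):print(lo,(q.min(0)-p).round(0)[:2],(q.max(0)-p).round(0)[:2])
```

```text
t 6.0 tcp plate [-264.   62.] z -23.6 rpy deg [ 1.8e+02  1.0e-01 -8.9e+00] F [0.1 0.4 0.2] gap 0.04434655909035672
scene 122 [ 8.7 16.6 17.4 20.9 22.2 22.6 24.5 25.3 26.4 27.3 27.6 27.6]
60 [-13. -38.] [19. 36.]
75 [ -1. -50.] [20. 45.]
90 [ -5. -63.] [24. 56.]
105 [-20. -63.] [24. 56.]
120 [-12. -44.] [ 19. -16.]
135 [-13. -40.] [39.  3.]
150 [-26. -39.] [40. 14.]
165 [-22. -40.] [39. 20.]
side 96 [17.5 17.9 18.  19.7 22.4 22.5 24.6 24.9 25.2 25.6 26.1 26.2]
60 [-13.   5.] [15. 36.]
75 [-20. -11.] [16. 49.]
90 [-20. -10.] [20. 63.]
105 [-20.  -3.] [21. 67.]
120 [-18.  13.] [21. 45.]
135 [-37.  13.] [35. 41.]
150 [-38.   5.] [35. 41.]
165 [-38.   7.] [34. 41.]
```

>>> drive_tool([
  [[1.2,0.7,0,0,0,0,1],[1.0,0.6,0,0,0,0,1],[0.5,0.3,0,0,0,0,1],[0.5,0.3,0,0,0,0,1],[0.5,0.3,0,0,0,0,1],[0.5,0.3,0,0,0,0,1],[0.5,0.3,0,0,0,0,1]],
])

```text
time_s: 6.8
position: [491.2, 56.8, -22.6]
tcp_rot: [-3.137, 0.007, -0.155]
ft_force: [-7.5, 7.1, 7.5]
finger_gap: 0.0
gripper_force: 5.5
```

```bash
python3 -c "
from h import *
tcp();psu()"
```

```text
t 6.8 tcp plate [-219.    36.3] z -22.6 rpy deg [-179.7    0.4   -8.9] F [-7.5  7.1  7.5] gap 0.042418360901418255
scene size [ 99.6 182.9] n 2056 c [-128.6  -32.4] yaw 58.7 termcorner [-187.9   61.6] blind [-17.8 -41.7] nearterm [-239.3  -23.1] nearblind [ -69.2 -126.3]
side size [101.2 181.2] n 1541 c [-130.5  -30.6] yaw 59.1 termcorner [-190.5   63. ] blind [-19.7 -39.2] nearterm [-241.3  -22. ] nearblind [ -70.5 -124.1]
```

>>> drive_tool([
  [[0.4,0.24,0,0,0,0,1],[0.4,0.24,0,0,0,0,1],[0.4,0.24,0,0,0,0,1],[-0.5,-0.3,0,0,0,0,1],[-1.5,-1,0,0,0,0,1],[0,0,-2,0,0,0,1],[0,0,-3,0,0,0,1],[0,0,-3,0,0,0,1]],
])

```text
time_s: 7.7
position: [485.1, 61.7, 57.3]
tcp_rot: [3.141, 0.002, -0.154]
ft_force: [-0.2, -0.3, 0.7]
finger_gap: -0.0
gripper_force: 0.0
```

```bash
python3 -c "
from h import *
tcp();psu()"
```

```text
t 7.7 tcp plate [-225.9   40.3] z 57.3 rpy deg [ 1.8e+02  1.0e-01 -8.9e+00] F [-0.2 -0.3  0.7] gap -0.03897062745634627
scene size [ 99.3 180.6] n 2101 c [-116.1  -41.5] yaw 57.8 termcorner [-173.9   53.5] blind [ -5.5 -52.7] nearterm [-226.7  -30.3] nearblind [ -58.3 -136.4]
side size [102.2 183.6] n 1705 c [-118.7  -38.7] yaw 56.8 termcorner [-174.9   57.2] blind [ -8.4 -51.8] nearterm [-229.1  -25.7] nearblind [ -62.6 -134.6]
```

>>> drive_tool([
  [[4,1,0,0,0,0,1],[4,1,0,0,0,0,1],[4,1,0,0,0,0,1],[4,1.1,0,0,0,0,1],[3.8,1.1,0,0,0,0,1],[0,0,0,0,0,0,1]],
])

```text
time_s: 8.4
position: [676.2, -22.8, 53.8]
tcp_rot: [3.14, 0.002, -0.157]
ft_force: [-0.2, 0.5, 0.1]
finger_gap: 0.1
gripper_force: 0.0
```

>>> drive_tool([
  [[0,0,3,0,0,0,1],[0,0,2,0,0,0,1],[0,0,1,0,0,0,1],[0,0,1,0,0,0,1],[0,0,1,0,0,0,1],[0,0,0,0,0,0,1]],
])

```text
time_s: 9.0
position: [673.2, -20.4, -23.9]
tcp_rot: [3.141, 0.002, -0.155]
ft_force: [0.3, 0.2, -0.2]
finger_gap: -0.2
gripper_force: 0.0
```

```bash
python3 -c "
from h import *
tcp();psu()"
```

```text
t 9.0 tcp plate [-27.3 -11.8] z -23.9 rpy deg [ 1.8e+02  1.0e-01 -8.9e+00] F [ 0.3  0.2 -0.2] gap -0.17108901835481097
scene size [ 99.  181.3] n 1956 c [-116.4  -41.5] yaw 57.8 termcorner [-174.2   53.4] blind [ -5.8 -52.6] nearterm [-227.   -30.3] nearblind [ -58.6 -136.4]
side size [109.8 181.3] n 1768 c [-118.3  -35.7] yaw 58.9 termcorner [-177.9   58.1] blind [ -7.5 -44.7] nearterm [-229.   -26.7] nearblind [ -58.6 -129.5]
```

Clear descent, with no contact. Now I push the blind end back, about 24 mm along (-0.54,-0.84).

>>> drive_tool([
  [[-0.3,0.5,0,0,0,0,1],[-0.3,0.5,0,0,0,0,1],[-0.3,0.5,0,0,0,0,1],[-0.3,0.4,0,0,0,0,1],[-0.2,0.4,0,0,0,0,1],[0,0,0,0,0,0,1]],
])

```text
time_s: 9.7
position: [657.6, -42.1, -21.5]
tcp_rot: [3.141, -0.003, -0.156]
ft_force: [3.6, 0.1, 0.9]
finger_gap: 0.3
gripper_force: 1.4
```

```bash
python3 -c "
from h import *
tcp();psu()"
```

```text
t 9.7 tcp plate [-39.3 -35.6] z -21.5 rpy deg [180.   -0.2  -8.9] F [3.6 0.1 0.9] gap 0.25799755500750116
scene size [ 97.4 180.6] n 1624 c [-127.2  -49.8] yaw 52.2 termcorner [-175.5   50.3] blind [-18.3 -71.7] nearterm [-236.2  -27.9] nearblind [ -79. -150.]
side size [117.5 181.7] n 1746 c [-125.4  -39.3] yaw 52.1 termcorner [-173.5   60.9] blind [-16.5 -61.4] nearterm [-234.3  -17.3] nearblind [ -77.3 -139.5]
```

>>> drive_tool([
  [[0.4,-0.8,0,0,0,0,1],[0.4,-0.8,-1,0,0,0,1],[0,0,-3.5,0,0,0,1],[0,0,-3.5,0,0,0,1],[-3,0.5,0,0,0,0,1],[-4,1,0,0,0,0,1],[-4,1,0,0,0,0,1],[-4,1,0,0,0,0,1]],
])

```text
time_s: 10.6
position: [511.8, -37.6, 57.4]
tcp_rot: [3.141, 0.002, -0.154]
ft_force: [-1.1, -0.0, 1.1]
finger_gap: 0.2
gripper_force: 0.0
```

>>> drive_tool([
  [[-4,1,0,0,0,0,1],[-2,0.6,0,0,0,0,1],[0,0,2,0,0,0,1],[0,0,2,0,0,0,1],[0,0,2,0,0,0,1],[0,0,2,0,0,0,1],[0,0,0,0,0,0,1]],
])

```text
time_s: 11.3
position: [448.9, -43.6, -25.3]
tcp_rot: [-3.141, 0.008, -0.154]
ft_force: [0.1, -0.1, -0.3]
finger_gap: 0.3
gripper_force: 0.0
```

```bash
python3 -c "
from h import *
tcp();psu()"
```

```text
t 11.3 tcp plate [-245.4  -69.4] z -25.3 rpy deg [-180.     0.4   -8.8] F [ 0.1 -0.1 -0.3] gap 0.28857795392244046
scene size [ 99.4 181.9] n 2090 c [-126.3  -48.5] yaw 51.6 termcorner [-173.5   52.1] blind [-17.6 -71.5] nearterm [-235.   -25.4] nearblind [ -79.1 -149.1]
side size [ 99.9 182.6] n 1803 c [-129.4  -45.6] yaw 51.6 termcorner [-176.7   55. ] blind [-20.7 -68.5] nearterm [-238.1  -22.6] nearblind [ -82.1 -146.2]
```

>>> drive_tool([
  [[1.2,-1.5,0,0,0,0,1],[0.6,-0.8,0,0,0,0,1],[0.6,-0.75,0,0,0,0,1],[0.65,-0.7,0,0,0,0,1],[0.7,-0.7,0,0,0,0,1],[0.7,-0.6,0,0,0,0,1],[0.7,-0.6,0,0,0,0,1]],
])

```text
time_s: 12.1
position: [509.5, 3.6, -21.9]
tcp_rot: [3.14, 0.005, -0.154]
ft_force: [-7.0, 0.5, 6.0]
finger_gap: 0.3
gripper_force: 3.7
```

```bash
python3 -c "
from h import *
tcp();psu()"
```

```text
t 12.1 tcp plate [-192.7  -13.3] z -21.9 rpy deg [179.9   0.3  -8.8] F [-7.   0.5  6. ] gap 0.26249623322241594
scene size [116.5 182. ] n 2159 c [-108.1  -42.9] yaw 33.0 termcorner [-120.8   67.5] blind [-12.4 -99.4] nearterm [-203.8   13.6] nearblind [ -95.5 -153.3]
side size [ 99.3 184.8] n 1738 c [-103.   -35.9] yaw 32.1 termcorner [-114.    74.7] blind [ -8.1 -93.8] nearterm [-197.9   22. ] nearblind [ -92.  -146.5]
```

>>> drive_tool([
  [[0.7,-0.5,0,0,0,0,1],[0.7,-0.5,0,0,0,0,1],[0.75,-0.45,0,0,0,0,1],[0.75,-0.4,0,0,0,0,1],[0.8,-0.3,0,0,0,0,1]],
])

```text
time_s: 12.7
position: [549.4, 19.7, -22.3]
tcp_rot: [-3.141, 0.005, -0.154]
ft_force: [-7.7, 1.7, 5.0]
finger_gap: -0.1
gripper_force: 3.7
```

```bash
python3 -c "
from h import *
tcp();psu()"
```

```text
t 12.7 tcp plate [-155.8    8.7] z -22.3 rpy deg [-180.     0.3   -8.8] F [-7.7  1.7  5. ] gap -0.13944168581717048
scene size [104.8 181.8] n 2222 c [-78.1 -36.2] yaw 17.2 termcorner [-60.2  73.5] blind [  -1.3 -116.6] nearterm [-154.8   44.2] nearblind [ -95.9 -145.9]
side size [ 97.4 185.7] n 1358 c [-77.3 -33.1] yaw 16.6 termcorner [-58.4  76.4] blind [  -1.4 -114.3] nearterm [-153.2   48. ] nearblind [ -96.2 -142.6]
```

>>> drive_tool([
  [[0.7,-0.2,0,0,0,0,1],[0.7,-0.2,0,0,0,0,1],[0.7,-0.1,0,0,0,0,1],[0.7,-0.1,0,0,0,0,1],[0.5,0,0,0,0,0,1],[0,0,0,0,0,0,1]],
])

```text
time_s: 13.4
position: [584.6, 20.6, -22.6]
tcp_rot: [-3.14, 0.001, -0.154]
ft_force: [-2.5, 3.1, 1.2]
finger_gap: -0.1
gripper_force: 1.6
```

```bash
python3 -c "
from h import *
tcp();psu()"
```

```text
t 13.4 tcp plate [-121.2   15. ] z -22.6 rpy deg [-1.799e+02  1.000e-01 -8.900e+00] F [-2.5  3.1  1.2] gap -0.08549087948473848
scene size [101.6 179.7] n 2272 c [-55.4 -42.5] yaw 4.1 termcorner [-13.2  60.3] blind [   1.  -138.2] nearterm [-111.9   53.2] nearblind [ -97.7 -145.3]
side size [ 88.2 201.8] n 971 c [-31.2 -22.7] yaw 28.1 termcorner [-34.4  88.4] blind [ 59.4 -87.2] nearterm [-121.7   41.7] nearblind [ -27.9 -133.8]
```

>>> drive_tool([
  [[0.4,0,0,0,0,0,1],[0.4,0,0,0,0,0,1],[0,0,0,0,0,0,1],[-1,0,0,0,0,0,1],[-2,0,0,0,0,0,1],[0,0,-3,0,0,0,1],[0,0,-4,0,0,0,1],[0,0,-1,0,0,0,1]],
])

```text
time_s: 14.3
position: [566.8, 22.0, 63.1]
tcp_rot: [3.141, -0.012, -0.155]
ft_force: [-0.2, 0.1, 0.2]
finger_gap: 0.3
gripper_force: 0.0
```

```bash
python3 -c "
from h import *
tcp();psu()"
```

```text
t 14.3 tcp plate [-139.    13.6] z 63.1 rpy deg [180.   -0.7  -8.9] F [-0.2  0.1  0.2] gap 0.2802140181493802
scene size [100.6 180.3] n 2292 c [-49.7 -44.3] yaw 1.2 termcorner [-2.3 56.2] blind [   1.8 -142.8] nearterm [-101.2   54.2] nearblind [ -97.2 -144.8]
side size [100.4 182.7] n 1489 c [-53.3 -40.9] yaw 0.9 termcorner [-5.4 59.3] blind [  -2.3 -139.6] nearterm [-104.4   57.8] nearblind [-101.3 -141.2]
```

>>> drive_tool([
  [[1.6,4,0,0,0,0,1],[1.6,4,0,0,0,0,1],[1.6,4,0,0,0,0,1],[1.6,4,0,0,0,0,1],[1.4,4,0,0,0,0,1],[0,0,3,0,0,0,1],[0,0,3,0,0,0,1],[0,0,0,0,0,0,1]],
])

```text
time_s: 15.2
position: [603.8, -185.5, -10.7]
tcp_rot: [-3.139, 0.014, -0.156]
ft_force: [-0.4, 0.3, -1.6]
finger_gap: 0.2
gripper_force: 0.0
```

>>> drive_tool([
  [[0,0,1.3,0,0,0,1],[0,0,1.3,0,0,0,1],[0,-1,0,0,0,0,1],[0,-1,0,0,0,0,1],[0,-0.6,0,0,0,0,1],[0,-0.4,0,0,0,0,1],[0,-0.4,0,0,0,0,1]],
])

```text
time_s: 15.9
position: [616.2, -156.1, -25.4]
tcp_rot: [3.135, -0.005, -0.155]
ft_force: [-2.8, -9.0, 3.8]
finger_gap: -0.0
gripper_force: 3.7
```

```bash
python3 -c "
from h import *
tcp();psu()"
```

```text
t 15.9 tcp plate [ -62.6 -154.6] z -25.4 rpy deg [179.6  -0.3  -8.9] F [-2.8 -9.   3.8] gap -0.044149222327653954
scene size [101.7 185.6] n 1974 c [-49.7 -40.3] yaw 0.9 termcorner [-1.8 60. ] blind [   1.3 -139. ] nearterm [-100.8   58.4] nearblind [ -97.7 -140.5]
side size [100.7 199.8] n 1769 c [-52.6 -42.5] yaw 0.8 termcorner [-4.5 57.7] blind [  -1.7 -141.3] nearterm [-103.5   56.3] nearblind [-100.7 -142.7]
```

>>> drive_tool([
  [[0,-0.4,0,0,0,0,1],[0,-0.4,0,0,0,0,1],[0,-0.4,0,0,0,0,1],[0,-0.3,0,0,0,0,1],[0,0,0,0,0,0,1]],
])

```text
time_s: 16.5
position: [618.6, -140.7, -25.5]
tcp_rot: [3.136, -0.005, -0.154]
ft_force: [-2.5, -6.3, 3.6]
finger_gap: 0.2
gripper_force: 3.4
```

```bash
python3 -c "
from h import *
tcp();psu()"
```

```text
t 16.5 tcp plate [ -62.6 -139.1] z -25.5 rpy deg [179.7  -0.3  -8.9] F [-2.5 -6.3  3.6] gap 0.15145791669786557
scene size [100.1 200.1] n 1964 c [-47.6 -32.7] yaw 0.2 termcorner [ 1.5 67. ] blind [   2.3 -132. ] nearterm [-97.5  66.6] nearblind [ -96.7 -132.4]
side size [100.6 202.2] n 1807 c [-51.5 -30. ] yaw -0.4 termcorner [-1.3 69.2] blind [  -2.7 -129.8] nearterm [-100.3   69.9] nearblind [-101.7 -129.1]
```

>>> drive_tool([
  [[0,1,0,0,0,0,1],[0,2,0,0,0,0,1],[0,0.5,0,0,0,0,1],[0,0,0,0,0,0,1]],
])

```text
time_s: 17.0
position: [611.8, -173.1, -28.4]
tcp_rot: [-3.141, -0.001, -0.156]
ft_force: [-0.3, -1.0, -0.1]
finger_gap: -0.2
gripper_force: 0.0
```

Run:
```python
from h import *
tcp();psu()
for n in("scene","side"):
    _,P=pts(n);Q=pf(P);z=P[...,2];x,y=Q[...,0],Q[...,1]
    m=(z>44)&(z<60)&(x>-120)&(x<-50)&(y>100)&(y<260)
    print(n,"module edge y",np.percentile(y[m],[0,2,5]).round(1))
    m=(z>30)&(z<41)&(x>-15)&(x<15)&(y>-240)&(y<230)
    for a,b in((-240,-140),(90,220)):
        k=m&(y>a)&(y<b);print("flange",a,np.percentile(x[k],[5,50,95]).round(1))
    m=(z>20)&(z<40)&(x>-95)&(x<-10)&(y>40)&(y<100);print("ledge y",np.percentile(y[m],[50,95,99]).round(1))
```

```text
t 17.0 tcp plate [ -64.4 -172.1] z -28.4 rpy deg [-180.    -0.    -8.9] F [-0.3 -1.  -0.1] gap -0.19763111590221422
scene size [100.8 180.5] n 2147 c [-47.7 -22.7] yaw 0.1 termcorner [ 1.7 76.9] blind [   2.  -122.1] nearterm [-97.3  76.7] nearblind [ -97.  -122.3]
side size [100.2 182.8] n 1820 c [-51.3 -20. ] yaw -0.6 termcorner [-0.8 79. ] blind [  -2.8 -120. ] nearterm [-99.8  80. ] nearblind [-101.8 -119. ]
scene module edge y [135.6 138.2 139.2]
flange -240 [1.6 4.8 6.2]
flange 90 [2.1 5.4 6.7]
ledge y [70.4 74.7 75.6]
side module edge y [139.5 142.5 144. ]
flange -240 [-2.9 -1.3  2. ]
flange 90 [-1.9 -0.7  3.1]
ledge y [71.6 79.5 80.5]
```

>>> drive_tool([
  [[0,0,-3,0,0,0,1],[0,0,-3,0,0,0,1],[0,0,-3,0,0,0,1],[-2,-3.5,0,0,0,0,1],[-2,-4,0,0,0,0,1],[-2,-4,0,0,0,0,1],[-1.8,-3.6,0,0,0,0,1],[0,0,3,0,0,0,1]],
])

```text
time_s: 18.0
position: [560.3, -6.6, 36.1]
tcp_rot: [-3.139, -0.01, -0.149]
ft_force: [0.6, -0.4, 0.4]
finger_gap: -0.2
gripper_force: 0.0
```

>>> drive_tool([
  [[0,0,3,0,0,0,1],[0,0,2.5,0,0,0,1],[0,0,0,0,0,0,1],[1,0,0,0,0,0,1],[1,0,0,0,0,0,1],[0.5,0,0,0,0,0,1],[0.3,0,0,0,0,0,1]],
])

```text
time_s: 18.7
position: [587.7, -16.4, -22.1]
tcp_rot: [-3.142, -0.003, -0.155]
ft_force: [0.7, -0.1, -0.3]
finger_gap: 0.1
gripper_force: 0.0
```

>>> drive_tool([
  [[0.3,0,0,0,0,0,1],[0,0,0,0,0,0,1]],
])

```text
time_s: 18.9
position: [589.0, -16.6, -23.4]
tcp_rot: [3.142, -0.001, -0.155]
ft_force: [-0.1, -0.3, -0.3]
finger_gap: 0.4
gripper_force: 0.0
```

>>> drive_tool([
  [[0.2,0,0,0,0,0,1],[0.2,0,0,0,0,0,1],[0,0,0,0,0,0,1]],
])

```text
time_s: 19.2
position: [590.4, -16.8, -23.8]
tcp_rot: [3.141, 0.005, -0.155]
ft_force: [-6.5, 0.8, 3.4]
finger_gap: 0.0
gripper_force: 2.8
```

>>> drive_tool([
  [[0.2,0,0,0,0,0,1],[0,0,0,0,0,0,1]],
])

```text
time_s: 19.4
position: [590.1, -16.8, -23.7]
tcp_rot: [3.141, 0.01, -0.155]
ft_force: [-11.7, 2.4, 8.9]
finger_gap: -0.3
gripper_force: 5.8
```

>>> drive_tool([
  [[0.15,0,0,0,0,0,1],[0,0,0,0,0,0,1],[-0.6,0,0,0,0,0,1],[-2,0,0,0,0,0,1],[-2,0,0,0,0,0,1],[0,0,-4,0,0,0,1],[0,0,-4,0,0,0,1],[0,0,-4,0,0,0,1]],
])

```text
time_s: 20.2
position: [549.8, -10.4, 97.2]
tcp_rot: [3.141, 0.0, -0.155]
ft_force: [-0.2, -0.2, -0.3]
finger_gap: 0.0
gripper_force: 0.0
```

>>> drive_tool([
  [[-4,0,-2,0,0,0,1],[-4,0,-2,0,0,0,1],[-4,0,-2,0,0,0,1],[-2,0,0,0,0,0,1],[0,0,0,0,0,0,1],[0,0,0,0,0,0,1]],
])

```text
time_s: 20.8
position: [412.5, 11.1, 156.4]
tcp_rot: [3.142, -0.002, -0.155]
ft_force: [0.5, -0.7, -0.6]
finger_gap: -0.2
gripper_force: 0.0
```

Run:
```python
from h import *
tcp();psu()
for n in("scene","side"):
    _,P=pts(n)
    for nm,c in(("contactor",(432,-169)),("exp",(567,-399)),("ctl",(431,-378)),("cartA",(687,-394)),("cartB",(602,398))):
        M=(np.linalg.norm(P[...,:2]-c,axis=-1)<65)&(P[...,2]>50)&(P[...,2]<75);print(n,nm,*rect(P[M])[:3])
a=cv2.imread('pics/scene_last.png')[130:310,190:430];b=cv2.imread('pics/side_last.png')[130:310,130:370]
cv2.imwrite('pics/f1.png',cv2.resize(cv2.hconcat([a,b]),(800,300),interpolation=cv2.INTER_CUBIC))
```

```text
t 20.8 tcp plate [-289.8  -21. ] z 156.4 rpy deg [ 1.8e+02 -1.0e-01 -8.9e+00] F [ 0.5 -0.7 -0.6] gap -0.1856042542479157
scene size [100.1 180.2] n 2257 c [-47.5 -23. ] yaw 0.1 termcorner [ 1.8 76.6] blind [   2.2 -122.4] nearterm [-97.2  76.4] nearblind [ -96.8 -122.6]
side size [100.4 183.5] n 1817 c [-51.3 -20.1] yaw -0.2 termcorner [-1.5 79.2] blind [  -2.1 -119.8] nearterm [-100.5   79.5] nearblind [-101.1 -119.5]
scene contactor [ 433.2 -170.8] [58.2 47.5] 80.69
scene exp [ 569.5 -401.1] [49.9 36.1] 66.0
scene ctl [ 433.  -380.1] [50.4 74. ] 71.42
scene cartA [ 687.7 -414.2] [ 84.7 106.9] 86.26
scene cartB [602.7 417.7] [105.9  88.8] 4.02
side contactor [ 430.9 -162.5] [50.3 46.1] 78.14
side exp [ 564.7 -397.6] [52. 36.] 60.57
side ctl [ 454.4 -367. ] [26. 47.] 39.4
side cartA [ 684.  -410.7] [ 90.6 106.8] 84.85
side cartB [600.2 420.7] [106.6  83. ] 2.2
```

View pics/f1.png

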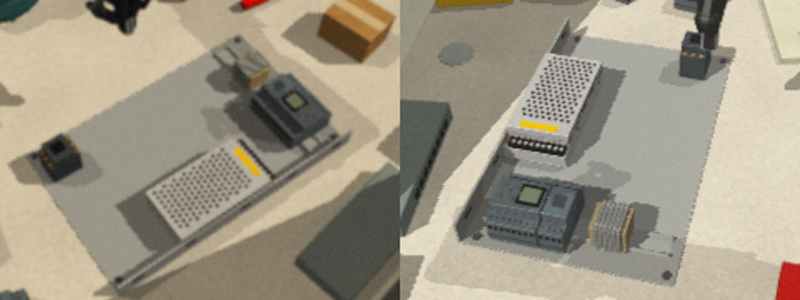

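Both views show the PSU flush along the flange, at crop (210,190) in the scene view and (555,105) in the side view. Its terminals face the modules with a gap of about 61 mm, the bystanders are unmoved and the hand is clear. Handing in.

```bash
python3 -c "
from rig import job_done
print(job_done())"
```

```text
the job is handed in; nothing more can be done
None
```

The power supply lies flush against the flange, its terminals facing the modules with about 61 mm between them, the hand is clear, and the job was handed in at about 21 s; along the way one early push set too high put the fingertips on the unit without moving it.

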